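# Close the polishing drum and hold its run lever

## Robot

A 6-joint arm with a two-finger parallel gripper is mounted at the origin on a cart in front of the work surface, level with it; the furniture and walls round the work are solid. World frame = base frame: x ahead of the robot, y to its left, z up, the work surface at z = 0. Lengths are in m, angles in rad, forces in N, time in s.
With the tool pointing down it reaches from about 0.425 to 0.95 m from the base axis. Payload 3.5 kg.
Tool frame: the origin (TCP) lies at the very end of the fingers, on their centre line; the grasp point (between the pads) lies ctrl.grip_point_offset behind it (ctrl.grip_point_offset is the distance from the TCP to the grasp point, in m); z points along the fingers, y is the direction in which the jaws open and shut (so a half turn about z gives the same grasp; the last joint's range is limited). The gripper opens to 85 mm and grips with 20 to 120 N. Pads are 22 mm wide; open, the fingers measure 114 mm over their backs; the gripper's body (76 mm by 85 mm) begins 54 mm behind the grasp point. The pads swing forward as they close: fully open they stand 13 mm farther back than shut.
Start: joints at [-1.256, 0.286, 1.577, -0, 1.279, -0.15], TCP at [0.303, -0.603, 0.231] pointing down, gripper open.
Joint ranges: [-2.77, 2.77], [-0.9, 2.22], [0.21, 2.48], [-1.53, 4.67], [0.24, 2.81], [-2.84, 2.84]. Speed limits (rad/s): [2.79, 2.79, 3.14, 3.14, 3.14, 3.14].

## Interface

Orientations are given as a unit quaternion [x, y, z, w].
In Python, from plant import ctrl gives the robot as it stands.
- The arm moves only by the tool servo_tool, never from a script. Its argument "increments" is a list of rows, each a list of 5 numbers: the opening, from 0 (shut) to 1 (fully open), then the shift along the world's x, y, z in units of 40 mm (1.0 is 40 mm), then the turn about the world's z in units of 5 degrees (1.0 is 5 degrees). A call has exactly 10 rows; each row is the pose to reach, as a shift and turn from the pose measured when the call began; what a row does not reach only later rows make up. A row lasts 1/12 s, in which the tool goes at most 41.7 mm and 7.16 degrees, less where a joint would pass 70% of its speed; a pose out of reach is approached as far as the arm can. A call with a gripper value outside its range is refused whole. The fingers move at their own pace and stop on an object; "grip_force" is the grip in N (left out, the last holds). Time passes only in rows, so rows that repeat a pose let the fingers close, or fill a call up. It gives the time, the measured TCP pose, the force and the opening at its end, in the units of the state.
- ctrl.get_state(): the state, without advancing time (a new reading comes with each control period).
- ctrl.read_camera(name): name is "scene" or "top"; returns a dict with "frame" (480x640x3 uint8, red, green, blue), "K" (3x3 intrinsics, pixels), "distortion" ([k1, k2, p1, p2, k3] as OpenCV has them; the pictures are not rectified), "extrinsics" (4x4, takes a point from camera to world coordinates). Camera axes: x right, y down, z forward; pixel columns grow to the right and rows downward; lengths in m; the calibration is good to about 2 mm. A picture is of the moment at which its call begins. There is no depth.
- ctrl.sign_off(): hands the job in, once; it reports no verdict.
Trained networks look in a picture, given as the dict that the camera call returned (one of the last four; its "shot" number tells which), for a name from the list of things; names that differ only in an ending like _2 or _b are one class to them, and where a whole thing is asked for, a point or a joint stands for the part that bears it (a point fixed in the world has none). Each returns a list of dicts, best first, with "conf" (0 to 1); they miss things now and then, are a little off and sometimes report something else, mostly with a low value. They report only what shows in the picture. A call takes as long as a camera call.
- ctrl.masks_of(picture, query): "region" (480x640 bool, what is visible of it) and "extent" ([left, top, right, bottom] in pixels, round what is visible of it).
- ctrl.landmark_of(picture, query): "centre" ([row, column] in pixels: a listed point, or the origin of a listed thing).
The state is a dict: "time": time; "qpos": joint angles; "dq": joint speeds; "joint_efforts": joint torques, N m; "eef_pos": TCP position; "tcp_rot": TCP orientation; "contact_force": force on the tool from outside, world axes, zero at the start; "wrist_torque": the same for the moment, N m; "opening": opening from 0.0 (shut) to 1.0 (fully open).
Only numpy, scipy, OpenCV 4.12 (cv2) and the standard library are available. Lean on these libraries where they do the work, as an engineer would, in place of code of your own. Each camera call takes 0.05 s, during which the arm holds its last target. There are 200 camera calls.

## Task

Close the polishing drum by twisting its screw lid clockwise until it is fully home. Only then press the paddle of the spring-loaded run lever down to its middle position, where the paddle lies level with the flat top of the small post beside it, without pushing on to the bottom stop, and finish while still holding it there, because the drum runs only as long as the lever is held. Leave the other things on the bench alone.

Things in the scene. Friction and masses are not known exactly. Their poses are not given: they have to be found in the camera images.
- drum: Polishing drum, bolted down, upright. Grey motor base 130 x 130 mm, its top 48 mm above the worktop; on it a bare metal drum 92 mm in diameter, closed by a black round lid. The origin is at worktop height on the drum's vertical axis, which is also the lid's turning axis; z up. Its -x side carries the index rib.
- drum_index (a point): Upper end of the narrow upright index rib (8 mm wide) on the drum's wall, 52 mm from the drum's axis towards the drum's -x, 106 mm above the worktop. The lid is home when its pointer stands over this rib.
- lid_grip (a point): Middle of the lid's grip bar, on the drum's axis, 150 mm above the worktop. The lid is a black disc 88 mm in diameter whose flat top is 137.5 mm above the worktop; on it stands a grip bar 66 mm long, 14 mm wide and 26 mm high (top at 163 mm), made to be pinched across its 14 mm width. This point's x axis runs along the bar, its y axis across the 14 mm; the -x end of the bar carries the small light pointer. The lid turns but does not rise or come off.
- drum_lid (a joint): Angle of the lid: 0 = fully home at its stop (bar in line with the drum's x axis, pointer over the index rib), growing anticlockwise seen from above as the lid is loose, up to 1.45 rad; it starts 0.7 to 1.25 rad loose. Twisting clockwise from above closes it. It has steady friction of 0.12 N m and stays where it is left.
- run_control: Hand control of the drum, bolted down: a low grey base plate 140 (x) x 84 (y) mm, its top 24 mm above the worktop, with two upright cheeks at its +x end (top at 77 mm) carrying the hinge of the run lever. Origin at worktop height under the middle of the plate. The hinge axis runs along this body's y at x = +50 mm, 64 mm above the worktop; the lever points from it to -x.
- paddle_top (a point): Middle of the top face of the run lever's black ribbed paddle (44 mm along the lever, 48 mm wide, 14 mm thick), 105 mm from the hinge axis. Its height is about 111 mm above the worktop when the lever is released, 71 mm in the middle position (paddle level, point at x = -55 mm, y = 0 of the hand control), and about 48 mm at the bottom stop.
- post_top (a point): Middle of the flat top of the fixed steel index post, 12 mm in diameter, 71 mm above the worktop, at x = -55 mm, y = +34.5 mm of the hand control, so 4.5 mm beside the paddle. In the middle position the paddle's top is level with it.
- run_lever (a joint): Angle of the run lever: 0 = released, raised 0.40 rad above level; 0.40 rad = middle position, level; 0.62 rad = bottom stop. A spring always pushes it up: straight down on the middle of the paddle it takes about 3.5 N to start it, 8 N at the middle position, 10.5 N at the bottom stop; let go, it springs back up.
- plier_c: Bystander, loose, to be left alone: jeweller's pliers lying flat, 130 x 36 x 12 mm. Origin at the middle of its underside. It lies below the front of the fixed bench lamp, whose white hood, a bar from about x = 0.69 to 0.93, y = -0.12 to 0.30, z = 0.25 to 0.35 m, must not be struck on the way between drum and lever.
- brass_pot: Bystander, loose, to be left alone: small lidded round metal pot, 34 dia x 38 high mm. Origin at the middle of its underside.
- doming_block: Bystander, loose, to be left alone: steel doming cube with hollows, 46 x 46 x 46 mm. Origin at the middle of its underside.
- borax_dish: Bystander, loose, to be left alone: small pale ceramic dish with a cone in it, 68 dia x 31 high mm. Origin at the middle of its underside.
- loupe: Bystander, loose, to be left alone: folding eye loupe, 24 x 59 x 13 mm. Origin at the middle of its underside.

How it is judged:
On the way, in this order (a step that is already met when the one before it is completed fails the run):
1. the lid is twisted fully home while the run lever is released (value of joint drum_lid below 0.1 rad and value of joint run_lever below 0.12 rad), for 0.2 s.
2. the run lever is held in its middle position by the robot (value of joint run_lever between 0.32 and 0.48 rad and contact force between any of the fingers, the arm and run_control above 2 N), for 0.5 s.
At the end, for the whole second after the job is handed in: The lid is home (within 0.10 rad of its stop), and the robot is still pressing the run lever (more than 2 N), which stands still in its middle position (0.40 rad, within 0.08 rad; about 8 mm at the paddle) (all of step 2 and value of joint drum_lid below 0.1 rad and velocity of joint run_lever between -0.1 and 0.1 rad/s); the arm keeps its last pose, push and grip.
It fails at once if the run lever is pressed while the lid is still loose (value of joint drum_lid above 0.15 rad and value of joint run_lever above 0.12 rad).
It fails at once if the run lever is pushed through to its bottom stop (value of joint run_lever above 0.58 rad).
It fails at once if a loose bystander is shifted by more than 30 mm (distance of any of plier_c, brass_pot, doming_block, borax_dish, loupe from where it was at the start of the episode above 0.03 m).
It also fails if it takes over 64 s, if anything falls off the work surface, if the arm or the gripper's body presses on something with over 40 N, if the wrist force passes 120 N, or if a joint passes its speed limit or range.

## Working session

There is one attempt and no reset: what is moved stays moved. The work goes in short steps, Python scripts to look and compute and a tool call to move; the robot and the scene stay as the last step left them, time stands still between calls to the robot, and variables do not carry over. Pictures are saved under pics/ and viewed, about 8 in all and at most 12, crops included, and the job is handed in when it is done.

Besides the shell and the picture viewer there is one more tool, called after "Emit:" as name(argument=value, ...) on one line, values as JSON. servo_tool: Moves the arm, as the interface text tells. Its arguments: {"type":"object","properties":{"increments":{"type":"array"},"grip_force":{"type":"number"}},"required":["increments"]}

```bash
mkdir -p pics
cat > h.py <<'E'
from plant import ctrl
import numpy as np, cv2
def ray(p,rc):
    u=cv2.undistortPoints(np.array([[[rc[1],rc[0]]]],float),p["K"],np.array(p["distortion"],float))[0,0]
    T=np.array(p["extrinsics"]); d=T[:3,:3]@np.array([u[0],u[1],1]); return T[:3,3],d
def atz(p,rc,z):
    o,d=ray(p,rc); return o+d*(z-o[2])/d[2]
def proj(p,X):
    T=np.linalg.inv(np.array(p["extrinsics"])); r=cv2.Rodrigues(T[:3,:3])[0]
    return cv2.projectPoints(np.array(X,float).reshape(-1,1,3),r,T[:3,3],np.array(p["K"],float),np.array(p["distortion"],float))[0].reshape(-1,2)
def save(p,n): cv2.imwrite("pics/"+n,cv2.cvtColor(p["frame"],cv2.COLOR_RGB2BGR))
E
python3 - <<'E'
from h import *
Z=dict(drum=0,drum_index=.106,lid_grip=.15,run_control=0,paddle_top=.111,post_top=.071,plier_c=0,brass_pot=0,doming_block=0,borax_dish=0,loupe=0)
s=ctrl.get_state();print(s)
for c in("scene","top"):
    p=ctrl.read_camera(c);save(p,c+"0.png")
    print(c,np.round(np.array(p["extrinsics"]),3).tolist())
    for n,z in Z.items():
        for r in ctrl.landmark_of(p,n)[:2]: print(n,np.round(r["conf"],2),np.round(r["centre"],1),np.round(atz(p,r["centre"],z),4))
E
```

```text
{'time': 0.0, 'qpos': array([-1.25598019e+00,  2.87212122e-01,  1.57817306e+00,  2.12497595e-05,
        1.27858876e+00, -1.50006206e-01]), 'dq': array([ 0.00239143, -0.00038552, -0.00043653, -0.00061653,  0.00066594,
       -0.00036989]), 'joint_efforts': array([-1.86715215e-04, -4.05980194e+01, -2.92625141e+01, -2.24439264e-04,
        5.82091743e-03,  3.90500304e-06]), 'eef_pos': array([ 0.30240126, -0.60274247,  0.22991833]), 'tcp_rot': array([ 9.73113891e-01,  2.30321380e-01, -8.78677038e-05, -1.18744164e-03]), 'contact_force': array([-0.20805927,  0.45167364, -0.31919884]), 'wrist_torque': array([-0.01930236, -0.00745485,  0.00339578]), 'opening': 1.0020038534378921}
scene [[0.539, -0.37, 0.757, -0.74], [-0.842, -0.213, 0.496, -0.902], [-0.023, -0.904, -0.426, 0.852], [0.0, 0.0, 0.0, 1.0]]
drum 0.82 [291.1 393.6] [ 0.5736 -0.3046  0.    ]
drum 0.34 [335.4 424.4] [ 0.4139 -0.4678  0.    ]
drum_index 0.94 [269.6 390.6] [ 0.5092 -0.3224  0.106 ]
lid_grip 0.93 [242.5 397.2] [ 0.5882 -0.3029  0.15  ]
run_control 0.57 [251.1 214.9] [0.5081 0.3241 0.    ]
paddle_top 0.56 [291.  394.2]
[... 561 characters left out ...]
.3295  0.106 ]
drum_index 0.53 [214.6 182.3] [0.6638 0.3531 0.106 ]
lid_grip 0.9 [249.9 430.8] [ 0.5706 -0.318   0.15  ]
run_control 0.88 [275.2 197.5] [0.5065 0.3282 0.    ]
run_control 0.5 [258.9 419.7] [ 0.5644 -0.3167  0.    ]
paddle_top 0.76 [288.9 191.1] [0.4603 0.3169 0.111 ]
post_top 0.83 [293.4 184.3] [0.4497 0.3455 0.071 ]
plier_c 0.53 [256.7 418.7] [ 0.5708 -0.3138  0.    ]
plier_c 0.46 [224.4 288.7] [0.6601 0.0666 0.    ]
brass_pot 0.5 [230.6 368.7] [ 0.6454 -0.1676  0.    ]
doming_block 0.64 [204.3 377.7] [ 0.7245 -0.1941  0.    ]
borax_dish 0.75 [213.4 180. ] [0.6887 0.3899 0.    ]
loupe 0.48 [309.5 472.3] [ 0.4193 -0.4691  0.    ]
loupe 0.3 [289.2 192.3] [0.4656 0.3416 0.    ]
```

Run:
```python
import cv2,numpy as np
t=cv2.imread("pics/top0.png")
a=cv2.resize(t[200:310,370:480],None,fx=5,fy=5,interpolation=2)[:540]
b=cv2.resize(t[225:335,140:250],None,fx=5,fy=5,interpolation=2)
cv2.imwrite("pics/crop_drum.png",a);cv2.imwrite("pics/crop_ctl.png",b)
```

```text
(no output)
```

View pics/scene0.png

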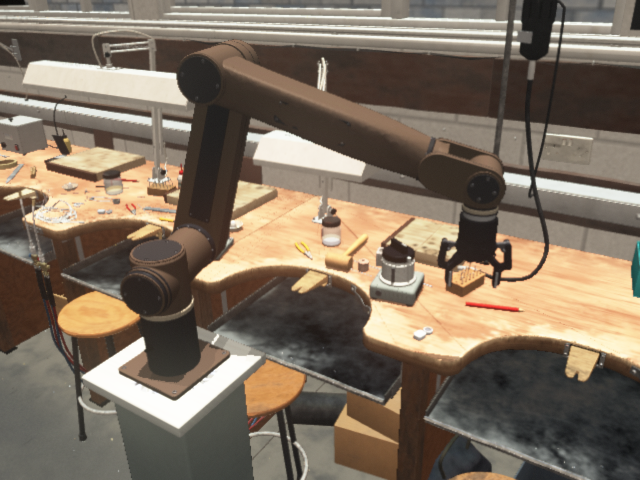

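View pics/crop_drum.png

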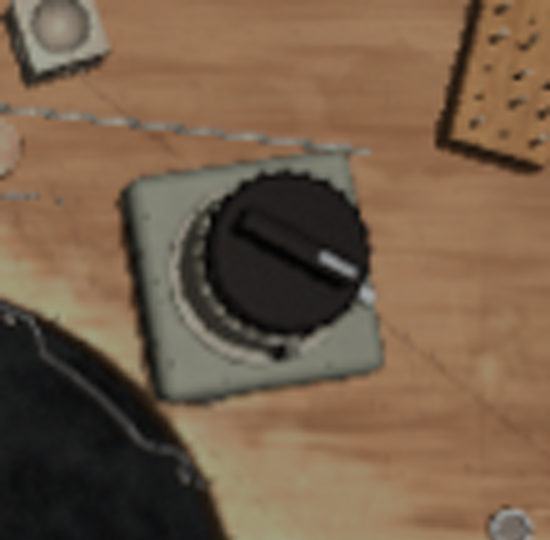

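View pics/crop_ctl.png

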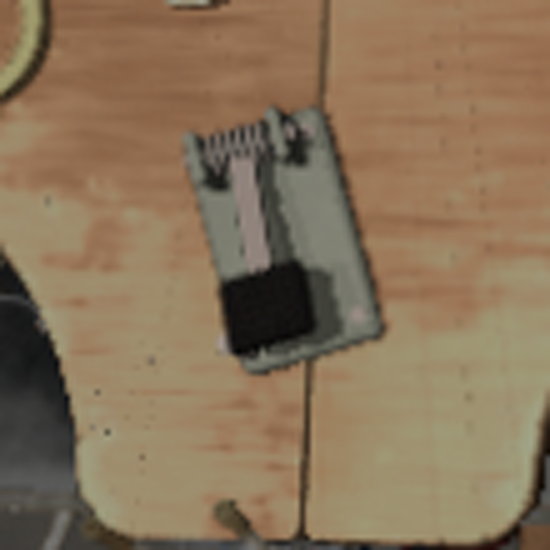

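Run:
```python
from h import *
p=ctrl.read_camera("top")
f=lambda c,r,o,z: atz(p,(o[1]+r/5-.4,o[0]+c/5-.4),z)
D=(370,200);C=(140,225)
k=[f(*q,D,.048) for q in((128,187),(350,152),(382,362),(165,402))]
print("base",np.round(k,4).tolist(),np.mean(k,0))
# lid disc fit
g=p["frame"].max(2)
l=[f(*q,D,.1375) for q in((207,255),(370,245),(285,170),(290,333))];print("lid",np.round(l,4).tolist(),np.mean(l,0))
a=f(243,218,D,.163);b=f(322,262,D,.163);print("bar",a,b,np.degrees(np.arctan2(*(a-b)[1::-1])))
a=f(325,105,C,.024);b=f(383,330,C,.024);c=f(252,372,C,.024);print("ctl",a,b,c,np.linalg.norm(a-b),np.linalg.norm(b-c),np.degrees(np.arctan2(*(a-b)[1::-1])))
print("mid",(a+c)/2)
for n in("run_control","drum","lid_grip"):
  r=ctrl.masks_of(p,n)[:1]
  for m in r: print(n,m["conf"],m["extent"],m["region"].sum())
print(ctrl.grip_point_offset)
```

```text
base [[0.6199, -0.2385, 0.048], [0.6422, -0.3656, 0.048], [0.5226, -0.3819, 0.048], [0.4985, -0.2589, 0.048]] [ 0.57079317 -0.31122441  0.048     ]
lid [[0.5696, -0.2677, 0.1375], [0.5763, -0.355, 0.1375], [0.6159, -0.3099, 0.1375], [0.5288, -0.3115, 0.1375]] [ 0.57263925 -0.3110465   0.1375    ]
bar [ 0.58584481 -0.28237768  0.163     ] [ 0.56337715 -0.32355214  0.163     ] 61.38003825032854
ctl [0.59023893 0.30581003 0.024     ] [0.46168989 0.26659747 0.024     ] [0.43631716 0.34087896 0.024     ] 0.13439672679351602 0.07849532022952625 16.96378612004025
mid [0.51327805 0.3233445  0.024     ]
run_control 0.68 [179.5, 247.5, 217.3, 300.0] 1495
drum 0.6 [394.4, 229.3, 445.0, 280.3] 2216
lid_grip 0.82 [410.6, 235.0, 443.2, 267.1] 840
0.0187
```

Emit:
servo_tool(increments=[[1,0.6,0.65,0,0.6],[1,1.2,1.3,0.05,1.2],[1,1.9,2.05,0.1,2.0],[1,2.6,2.8,0.1,2.8],[1,3.3,3.6,0.1,3.6],[1,4.0,4.35,0.1,4.4],[1,4.7,5.1,0.1,5.2],[1,5.4,5.85,0.1,6.0],[1,6.1,6.6,0.1,6.6],[1,6.75,7.3,0.1,7.1]], grip_force=40)

```text
time: 2.23
eef_pos: [0.5739, -0.3094, 0.2356]
tcp_rot: [0.856, 0.517, 0.0, 0.0]
contact_force: [0.8, -0.4, -0.1]
opening: 1.001
```

Emit:
servo_tool(increments=[[1,0,0,0,0],[1,0,0,0,0],[1,0,0,0,0],[1,0,0,0,0],[1,0,0,0,0],[1,0,0,0,0],[1,0,0,0,0],[1,0,0,0,0],[1,0,0,0,0],[1,0,0,0,0]])

```text
time: 3.07
eef_pos: [0.5738, -0.3096, 0.2356]
tcp_rot: [0.856, 0.517, 0.0, 0.0]
contact_force: [-0.5, -0.0, 0.6]
opening: 1.002
```

Run:
```python
from h import *
p=ctrl.read_camera("scene")
for n in("lid_grip","drum_index"):
  r=ctrl.landmark_of(p,n)[:1]
  print(n,[(m["conf"],m["centre"]) for m in r])
s=ctrl.get_state();print(s["eef_pos"],s["tcp_rot"],s["contact_force"])
print(proj(p,[[.5725,-.311,.15]]))
c=p["frame"][160:310,320:490];p["frame"]=cv2.resize(c,None,fx=4,fy=4,interpolation=2)[:600];save(p,"s1.png")
```

```text
lid_grip [(0.59, [242.1, 399.3])]
drum_index [(0.73, [268.4, 390.9])]
[ 0.57391881 -0.30935173  0.23556649] [8.55814877e-01 5.17282162e-01 1.73217841e-04 1.75387805e-04] [ 0.32562818 -0.16984614  1.24418866]
[[397.41705391 245.26725797]]
```

View pics/s1.png

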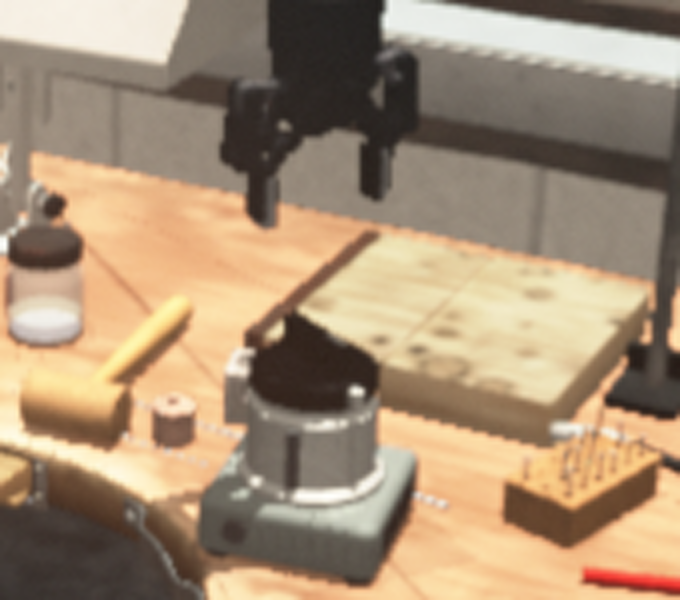

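Emit:
servo_tool(increments=[[1,0,0,-0.4,0],[1,0,0,-0.8,0],[1,0,-0.02,-1.2,0],[1,0,-0.02,-1.6,0],[1,-0.02,-0.02,-1.9,0],[1,-0.02,-0.02,-2.1,0],[1,-0.02,-0.02,-2.2,0],[1,-0.02,-0.02,-2.24,0],[1,-0.02,-0.02,-2.24,0],[1,-0.02,-0.02,-2.24,0]])

```text
time: 4.05
eef_pos: [0.5737, -0.3105, 0.1471]
tcp_rot: [0.856, 0.517, 0.001, 0.001]
contact_force: [-0.7, -0.4, 0.3]
opening: 1.0
```

Emit:
servo_tool(increments=[[0.7,0,0,0,0],[0.5,0,0,0,0],[0.4,0,0,0,0],[0.3,0,0,0,0],[0.2,0,0,0,0],[0.1,0,0,0,0],[0,0,0,0,0],[0,0,0,0,0],[0,0,0,0,0],[0,0,0,0,0]], grip_force=40)

```text
time: 4.88
eef_pos: [0.574, -0.3107, 0.1473]
tcp_rot: [0.856, 0.517, 0.001, 0.001]
contact_force: [1.7, -0.4, 0.8]
opening: 0.152
```

Emit:
servo_tool(increments=[[0,0,0,0,-0.7],[0,0,0,0,-1.6],[0,0,0,0,-2.5],[0,0,0,0,-3.4],[0,0,0,0,-4.3],[0,0,0,0,-5.2],[0,0,0,0,-6.1],[0,0,0,0,-7.0],[0,0,0,0,-8.0],[0,0,0,0,-9.0]])

```text
time: 5.72
eef_pos: [0.5747, -0.3116, 0.1473]
tcp_rot: [0.989, 0.149, 0.001, 0.003]
contact_force: [2.4, -2.9, -1.6]
opening: 0.153
```

Run:
```python
from h import *
s=ctrl.get_state();print({k:np.round(s[k],3) for k in("eef_pos","tcp_rot","contact_force","wrist_torque","opening","qpos")})
R=s["tcp_rot"];print(np.degrees(2*np.arctan2(R[1],R[0]))-90)
```

```text
{'eef_pos': array([ 0.575, -0.312,  0.147]), 'tcp_rot': array([0.989, 0.149, 0.001, 0.003]), 'contact_force': array([ 2.426, -2.875, -1.641]), 'wrist_torque': array([-0.373, -0.516,  0.14 ]), 'opening': np.float64(0.153), 'qpos': array([-0.651,  0.314,  1.702, -0.003,  1.12 ,  0.623])}
-72.90267067789623
```

Emit:
servo_tool(increments=[[0,0,0,0,-0.3],[0,0,0,0,-0.6],[0,0,0,0,-0.9],[0,0,0,0,-1.2],[0,0,0,0,-1.4],[0,0,0,0,-1.6],[0,0,0,0,-1.8],[0,0,0,0,-1.9],[0,0,0,0,-2.0],[0,0,0,0,-2.0]])

```text
time: 6.55
eef_pos: [0.5747, -0.3118, 0.1473]
tcp_rot: [0.998, 0.063, 0.001, 0.004]
contact_force: [1.9, -1.8, 0.1]
opening: 0.149
```

Run:
```python
from h import *
s=ctrl.get_state();print({k:np.round(s[k],3) for k in("eef_pos","tcp_rot","contact_force","wrist_torque","opening","qpos")})
R=s["tcp_rot"];print(np.degrees(2*np.arctan2(R[1],R[0]))-90)
```

```text
{'eef_pos': array([ 0.575, -0.312,  0.147]), 'tcp_rot': array([0.998, 0.063, 0.001, 0.004]), 'contact_force': array([ 1.855, -1.831,  0.065]), 'wrist_torque': array([-0.302, -0.323,  1.044]), 'opening': np.float64(0.149), 'qpos': array([-0.65 ,  0.314,  1.702, -0.005,  1.12 ,  0.797])}
-82.78892718934837
```

Emit:
servo_tool(increments=[[0,0,0,0,0],[0,0,0,0,0],[0.3,0,0,0,0],[0.5,0,0,0,0],[0.7,0,0,0,0],[1,0,0,0,0],[1,0,0,0.2,0],[1,0,0,0.8,0],[1,0,0,1.6,0],[1,0,0,2.2,0]])

```text
time: 7.38
eef_pos: [0.5749, -0.3119, 0.2379]
tcp_rot: [0.998, 0.063, 0.001, 0.004]
contact_force: [1.1, 0.0, 0.7]
opening: 1.003
```

Emit:
servo_tool(increments=[[1,-0.2,0.8,0,0],[1,-0.4,1.6,0,0],[1,-0.5,2.4,0,0],[1,-0.6,3.2,0,0],[0.8,-0.8,4.0,0,0],[0.5,-1.0,4.8,0,0],[0.3,-1.2,5.6,0,0],[0,-1.4,6.4,0,0],[0,-1.5,7.2,0,0],[0,-1.6,8.0,0,0]])

```text
time: 8.22
eef_pos: [0.5104, 0.0097, 0.2388]
tcp_rot: [0.998, 0.062, 0.002, 0.004]
contact_force: [0.3, 0.5, -0.2]
opening: 0.142
```

Run:
```python
from h import *
s=ctrl.get_state();print({k:np.round(s[k],3) for k in("eef_pos","tcp_rot","contact_force","opening","qpos")})
p=ctrl.read_camera("top")
for n in("lid_grip","drum_index","post_top","paddle_top","run_control"):
  for m in ctrl.landmark_of(p,n)[:2]:print(n,m["conf"],m["centre"])
f=p["frame"]
p["frame"]=np.hstack([cv2.resize(f[r:r+80,c:c+80],None,fx=5,fy=5,interpolation=2) for r,c in((210,385),(235,155))]);save(p,"t2.png")
```

```text
{'eef_pos': array([0.51 , 0.01 , 0.239]), 'tcp_rot': array([0.998, 0.062, 0.002, 0.004]), 'contact_force': array([ 0.331,  0.48 , -0.192]), 'opening': np.float64(0.142), 'qpos': array([-0.177, -0.09 ,  1.969, -0.007,  1.257,  1.272])}
lid_grip 0.77 [250.0, 427.5]
drum_index 0.56 [308.7, 469.9]
post_top 0.69 [292.2, 185.8]
paddle_top 0.58 [285.9, 187.9]
run_control 0.6 [272.5, 198.3]
```

View pics/t2.png

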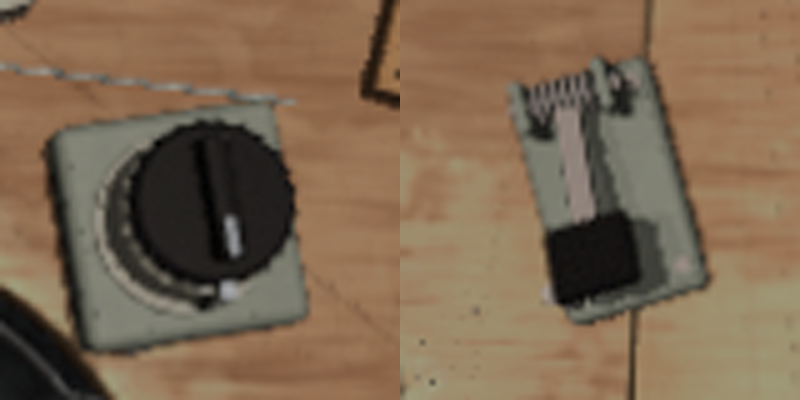

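Run:
```python
from h import *
p=ctrl.read_camera("top")
C=lambda c,r,o,z: atz(p,(o[1]+r/5-.4,o[0]+c/5-.4),z)
D=(385,210);E=(75,235)  # right panel begins at col 400
rib=C(207,298,D,.106);print("rib",rib)
a=C(205,140,D,.163);b=C(227,253,D,.163);print("bar",a,b,np.degrees(np.arctan2(*(a-b)[1::-1])))
dot=C(229,290,D,.125);print("dot",dot)
c=np.array([.5735,-.311])
for n,q in(("rib",rib),("dot",dot)):print(n,np.degrees(np.arctan2(*(c-q[:2])[::-1])),np.linalg.norm(c-q[:2]))
print("post",C(548,297,E,.071))
for y in(14,16,18):
  t=np.radians(y);R=np.array([[np.cos(t),-np.sin(t)],[np.sin(t),np.cos(t)]])
  O=C(548,297,E,.071)[:2]-R@[-.055,.0345]
  X=[[*(O+R@[u,v]),.024] for u,v in((70,42),(70,-42),(-70,-42),(-70,42))for u,v in[(u/1e3,v/1e3)]]
  P=[[*(O+R@[.05-.105*np.cos(.4)-.014/2*0+du*np.cos(.4),dv]),.111+du*-np.sin(.4)] for du in(.022,-.022) for dv in(.024,-.024)]
  print(y,O,O+R@[-.055,0],((proj(p,X)-[155,235])*5+[400,0]).round().tolist(),((proj(p,P)-[155,235])*5+[400,0]).round().tolist())
```

```text
rib [ 0.52391117 -0.31350466  0.106     ]
bar [ 0.60092375 -0.30199345  0.163     ] [ 0.54176916 -0.31277337  0.163     ] 10.327852848847717
dot [ 0.52644339 -0.32155228  0.125     ]
rib 2.8914720691235147 0.04965204334326657
dot 12.639290519238237 0.04822525417322703
post [0.44806156 0.34569592 0.071     ]
14 [0.50977413 0.32552643] [0.45640787 0.31222072] [[514.0, 90.0], [655.0, 57.0], [703.0, 295.0], [560.0, 328.0]] [[539.0, 236.0], [625.0, 216.0], [546.0, 308.0], [633.0, 288.0]]
16 [0.51044045 0.32769245] [0.45757105 0.3125324 ] [[506.0, 92.0], [647.0, 55.0], [703.0, 290.0], [561.0, 328.0]] [[538.0, 236.0], [623.0, 213.0], [546.0, 307.0], [633.0, 284.0]]
18 [0.51103076 0.32988041] [0.45872265 0.31288447] [[499.0, 95.0], [638.0, 52.0], [703.0, 285.0], [562.0, 328.0]] [[536.0, 236.0], [620.0, 210.0], [547.0, 306.0], [633.0, 280.0]]
```

Run:
```python
from h import *
p=ctrl.read_camera("scene")
for n in("lid_grip","drum_index"):
  for m in ctrl.landmark_of(p,n)[:1]:print(n,m["conf"],m["centre"])
f=cv2.resize(p["frame"][215:315,350:450],None,fx=6,fy=6,interpolation=2)
for y,col in((4,(255,0,0)),(10,(0,255,0))):
  t=np.radians(y);u=np.array([np.cos(t),np.sin(t)])
  for X in([*(np.array([.5735,-.311])-.052*u),.06],):
    q=(proj(p,[X])[0]-[350,215])*6;print(y,q);cv2.circle(f,tuple(int(v) for v in q),4,col,-1)
p["frame"]=f;save(p,"s2.png")
```

```text
lid_grip 0.93 [241.7, 395.9]
drum_index 0.73 [268.5, 392.6]
4 [236.8347764  399.88326157]
10 [248.04695293 402.20144916]
```

View pics/s2.png

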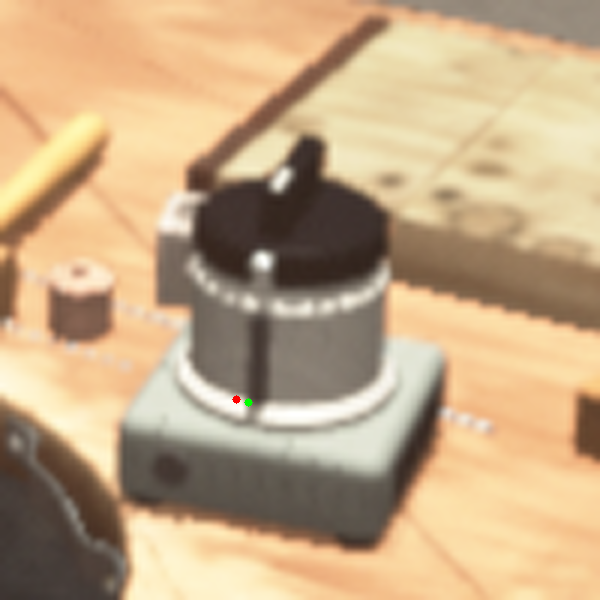

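The pointer (262,262) stands right over the rib (260,300): lid home. Now to the lever.

Emit:
servo_tool(increments=[[0,-0.1,0.7,0,0.2],[0,-0.25,1.5,0,0.4],[0,-0.4,2.3,0,0.6],[0,-0.55,3.1,0,0.8],[0,-0.7,3.9,0,1.0],[0,-0.85,4.7,0,1.2],[0,-1.0,5.5,0,1.4],[0,-1.15,6.3,0,1.6],[0,-1.3,7.0,0,1.8],[0,-1.34,7.55,0,1.8]])

```text
time: 9.55
eef_pos: [0.457, 0.3107, 0.2377]
tcp_rot: [0.99, 0.14, 0.001, 0.004]
contact_force: [1.2, -0.3, -0.9]
opening: 0.003
```

Emit:
servo_tool(increments=[[0,0,0,-0.4,0],[0,0,0,-0.8,0],[0,0,0,-1.2,0],[0,0,0,-1.6,0],[0,0,0,-2.0,0],[0,0,0,-2.3,0],[0,0,0,-2.5,0],[0,0,0,-2.6,0],[0,0,0,-2.6,0],[0,0,0,-2.6,0]])

```text
time: 10.38
eef_pos: [0.4575, 0.3107, 0.1343]
tcp_rot: [0.99, 0.14, 0.002, 0.003]
contact_force: [-0.2, 0.0, 0.0]
opening: 0.001
```

Emit:
servo_tool(increments=[[0,0,0.03,-0.2,0],[0,0,0.03,-0.4,0],[0,0,0.03,-0.6,0],[0,0,0.03,-0.8,0],[0,0,0.03,-1.0,0],[0,0,0.03,-1.15,0],[0,0,0.03,-1.3,0],[0,0,0.03,-1.4,0],[0,0,0.03,-1.45,0],[0,0,0.03,-1.45,0]])

```text
time: 11.22
eef_pos: [0.456, 0.3115, 0.0752]
tcp_rot: [0.99, 0.14, -0.001, 0.004]
contact_force: [-3.5, -1.4, 6.2]
opening: -0.001
```

Emit:
servo_tool(increments=[[0,0,0,-0.03,0],[0,0,0,-0.05,0],[0,0,0,-0.08,0],[0,0,0,-0.08,0],[0,0,0,-0.08,0],[0,0,0,-0.08,0],[0,0,0,-0.08,0],[0,0,0,-0.08,0],[0,0,0,-0.08,0],[0,0,0,-0.08,0]])

```text
time: 12.05
eef_pos: [0.4557, 0.3115, 0.0721]
tcp_rot: [0.99, 0.14, -0.001, 0.004]
contact_force: [-3.7, -1.6, 6.3]
opening: 0.0
```

Run:
```python
from h import *
s=ctrl.get_state();print({k:np.round(s[k],4) for k in("eef_pos","tcp_rot","contact_force","opening")})
for c in("top","scene"):
  p=ctrl.read_camera(c)
  o=np.round(proj(p,[[.51,.327,.05]])[0]).astype(int);print(c,o)
  x,y=o-50;p["frame"]=cv2.resize(p["frame"][y:y+100,x:x+100],None,fx=6,fy=6,interpolation=2);save(p,c+"3.png")
```

```text
{'eef_pos': array([0.4557, 0.3115, 0.0721]), 'tcp_rot': array([ 0.9901,  0.1402, -0.0011,  0.0041]), 'contact_force': array([-3.748 , -1.6398,  6.2968]), 'opening': np.float64(0.0002)}
top [194 272]
scene [213 237]
```

View pics/scene3.png

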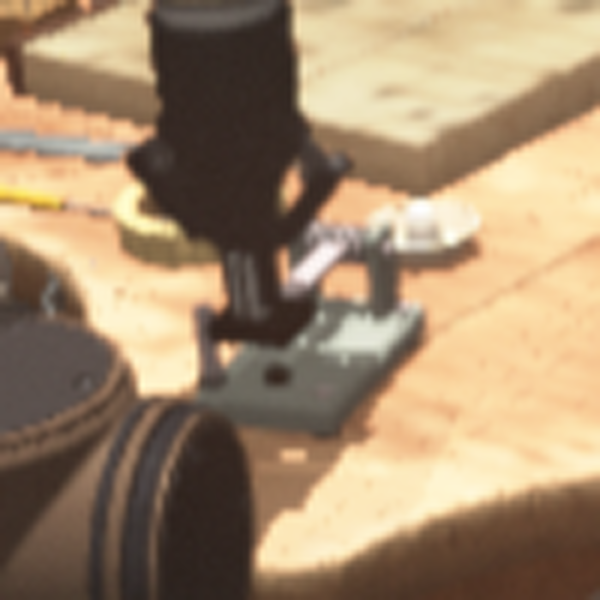

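View pics/top3.png

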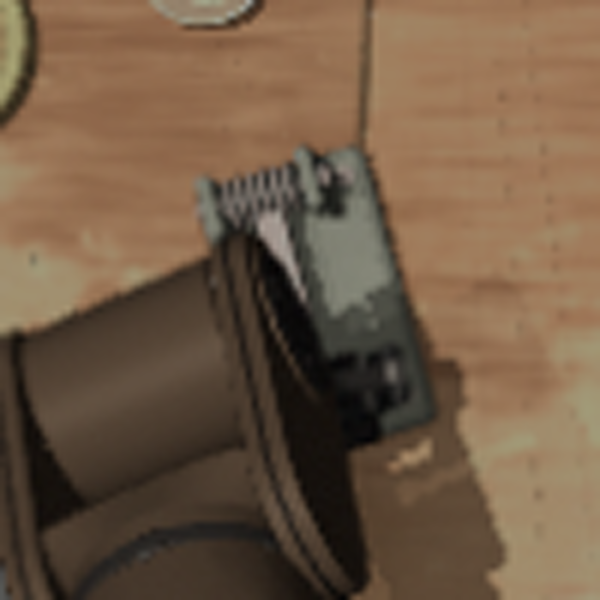

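Run:
```python
from h import *
p=ctrl.read_camera("scene")
o=np.array([163,187])
t=np.radians(15.5);R=np.array([[np.cos(t),-np.sin(t)],[np.sin(t),np.cos(t)]]);O=np.array([.5103,.327])
W=lambda x,y,z:[*(O+R@[x,y]),z]
print("post top",(proj(p,[W(-.055,.0345,.071)])[0]-o)*6,"base",(proj(p,[W(-.055,.0345,.024)])[0]-o)*6)
print("plate",((proj(p,[W(a,b,.024) for a,b in((-.07,.042),(-.07,-.042),(.07,-.042))])-o)*6).round().tolist())
F=[]
for f in(.18,0,-.18):
  g=cv2.resize(p["frame"][187:287,163:263],None,fx=6,fy=6,interpolation=2)[180:460,150:450]
  P=[]
  for h in(.007,-.007):
    for d,v in((.083,-.024),(.127,-.024),(.127,.024)):
      P.append(W(.05-d*np.cos(f)+h*np.sin(f),v,.064+d*np.sin(f)+h*np.cos(f)))
  q=((proj(p,P)-o)*6-[150,180]);print(f,(q+[150,180]).round().tolist())
  for k in(0,3):cv2.polylines(g,[q[k:k+3].astype(np.int32)],False,(255,255*(k>0),0),1)
  F.append(cv2.resize(g[:260,:],None,fx=.88,fy=.88))
# brightened
p["frame"]=np.clip(np.hstack(F).astype(float)*1.6,0,255).astype(np.uint8);save(p,"ov.png")
```

```text
post top [194.08489447 301.54725686] base [203.79506361 379.23944278]
plate [[178.0, 390.0], [318.0, 407.0], [427.0, 300.0]]
0.18 [[310.0, 270.0], [272.0, 289.0], [190.0, 280.0], [310.0, 294.0], [272.0, 315.0], [191.0, 305.0]]
0 [[310.0, 296.0], [273.0, 330.0], [192.0, 321.0], [313.0, 319.0], [276.0, 354.0], [195.0, 344.0]]
-0.18 [[313.0, 321.0], [278.0, 368.0], [198.0, 358.0], [317.0, 342.0], [283.0, 389.0], [203.0, 379.0]]
```

View pics/ov.png

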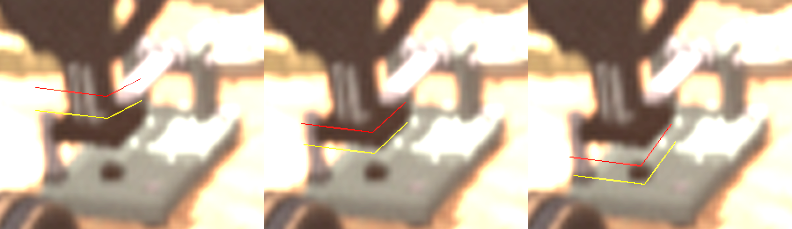

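Run:
```python
from h import *
fs=[]
for i in range(6):
  p=ctrl.read_camera("scene");fs.append(ctrl.get_state()["contact_force"])
  for n in("post_top","paddle_top"):
    print(n,[(round(m["conf"],2),np.round(m["centre"],1)) for m in ctrl.landmark_of(p,n)[:1]]) if i<2 else 0
print(np.mean(fs,0),np.std(fs,0))
g=p["frame"][225:265,185:241].astype(float)
g=cv2.resize(255*(g/255)**.5,None,fx=14,fy=14,interpolation=cv2.INTER_CUBIC)
p["frame"]=np.clip(g,0,255).astype(np.uint8);save(p,"z.png")
```

```text
post_top [(0.67, array([235.7, 195.7]))]
paddle_top [(0.5, array([237.2, 205.5]))]
post_top [(0.71, array([234.6, 199.4]))]
paddle_top [(0.46, array([236.4, 205.5]))]
[-2.90736952 -1.01619891  6.49488983] [0.53077391 0.55141536 0.4899986 ]
```

View pics/z.png

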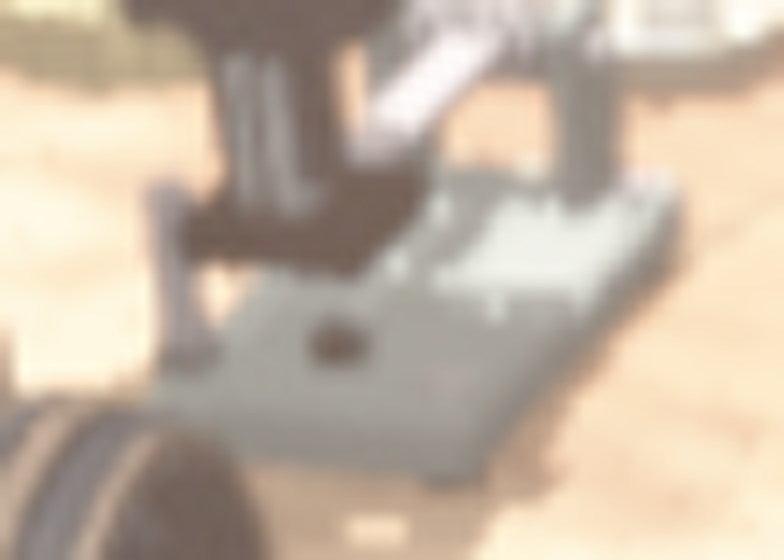

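Emit:
servo_tool(increments=[[0,0,0,0.15,0],[0,0,0,0.3,0],[0,0,0,0.5,0],[0,0,0,0.7,0],[0,0,0,0.9,0],[0,0,0,1.05,0],[0,0,0,1.15,0],[0,0,0,1.2,0],[0,0,0,1.2,0],[0,0,0,1.2,0]])

```text
time: 13.53
eef_pos: [0.4546, 0.3111, 0.1193]
tcp_rot: [0.99, 0.14, -0.003, 0.004]
contact_force: [-0.2, -1.2, 2.7]
opening: 0.002
```

Emit:
servo_tool(increments=[[0,0,0,-0.07,0],[0,0,0,-0.07,0],[0,0,0,-0.07,0],[0,0,0,-0.07,0],[0,0,0,-0.07,0],[0,0,0,-0.07,0],[0,0,0,-0.07,0],[0,0,0,-0.07,0],[0,0,0,-0.07,0],[0,0,0,-0.07,0]])

```text
time: 14.37
eef_pos: [0.4545, 0.3111, 0.1165]
tcp_rot: [0.99, 0.14, -0.003, 0.004]
contact_force: [-3.2, -0.7, 4.9]
opening: -0.002
```

Emit:
servo_tool(increments=[[0,0,0,-0.07,0],[0,0,0,-0.07,0],[0,0,0,-0.07,0],[0,0,0,-0.07,0],[0,0,0,-0.07,0],[0,0,0,-0.07,0],[0,0,0,-0.07,0],[0,0,0,-0.07,0],[0,0,0,-0.07,0],[0,0,0,-0.07,0]])

```text
time: 15.2
eef_pos: [0.4547, 0.3112, 0.1138]
tcp_rot: [0.99, 0.14, -0.002, 0.004]
contact_force: [-1.7, -1.1, 3.5]
opening: 0.0
```

Emit:
servo_tool(increments=[[0,0,0,-0.07,0],[0,0,0,-0.07,0],[0,0,0,-0.07,0],[0,0,0,-0.07,0],[0,0,0,-0.07,0],[0,0,0,-0.07,0],[0,0,0,-0.07,0],[0,0,0,-0.07,0],[0,0,0,-0.07,0],[0,0,0,-0.07,0]])

```text
time: 16.03
eef_pos: [0.4546, 0.3112, 0.111]
tcp_rot: [0.99, 0.14, -0.003, 0.004]
contact_force: [-2.5, -0.4, 3.3]
opening: -0.0
```

Emit:
servo_tool(increments=[[0,0,0,-0.15,0],[0,0,0,-0.3,0],[0,0,0,-0.45,0],[0,0,0,-0.6,0],[0,0,0,-0.75,0],[0,0,0,-0.88,0],[0,0,0,-0.97,0],[0,0,0,-1.03,0],[0,0,0,-1.06,0],[0,0,0,-1.06,0]])

```text
time: 16.87
eef_pos: [0.4534, 0.3107, 0.0679]
tcp_rot: [0.99, 0.14, -0.004, 0.005]
contact_force: [-5.1, -0.7, 7.1]
opening: 0.003
```

Emit:
servo_tool(increments=[[0,0,0,0,0],[0,0,0,0,0],[0,0,0,0,0],[0,0,0,0,0],[0,0,0,0,0],[0,0,0,0,0],[0,0,0,0,0],[0,0,0,0,0],[0,0,0,0,0],[0,0,0,0,0]])

```text
time: 17.7
eef_pos: [0.4534, 0.3107, 0.068]
tcp_rot: [0.99, 0.14, -0.005, 0.005]
contact_force: [-4.2, -1.3, 7.5]
opening: 0.0
```

Run:
```python
from h import *
fs=[]
for i in range(6):
  p=ctrl.read_camera("scene");s=ctrl.get_state();fs.append(s["contact_force"])
print(np.mean(fs,0),s["eef_pos"],s["time"])
g=p["frame"][225:265,185:241].astype(float)
g=cv2.resize(255*(g/255)**.5,None,fx=14,fy=14,interpolation=cv2.INTER_CUBIC)
p["frame"]=np.clip(g,0,255).astype(np.uint8);save(p,"z2.png")
```

```text
[-3.22843349 -1.2562938   7.40471738] [0.45335744 0.31067382 0.06795441] 18.0
```

View pics/z2.png

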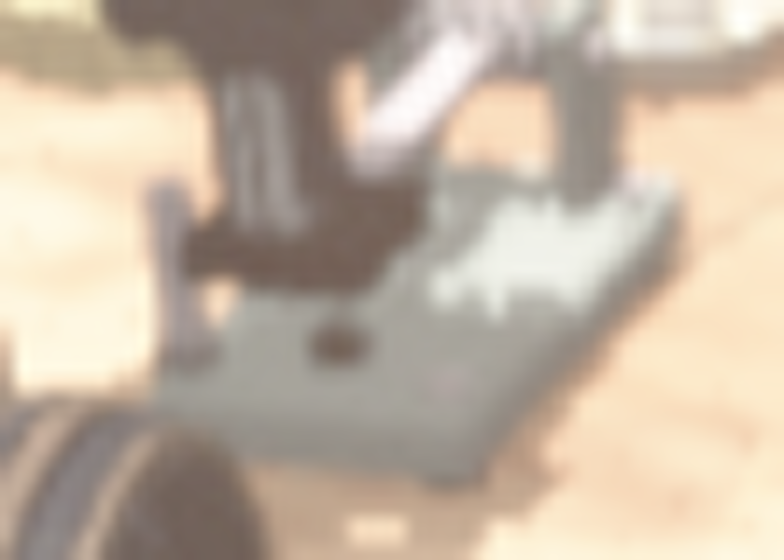

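```bash
python3 -c "
from plant import ctrl
print(ctrl.sign_off())"
```

```text
the job is handed in; nothing more can be done
None
```

The lid is screwed home. I handed the job in at about 18 s with the closed fingers still holding the run lever close to its middle position.

- **Lid:** I pinched the grip bar and twisted it clockwise about 55°. The twisting moment rose from 0.14 to 1.04 N m, which is the stop. The scene picture then showed the pointer directly over the index rib. The bar's angle came out at 10.3° and the drum's at about 9.7°. My rib pixel in the coarse top view gave only about 3°; I took that as a bad reading.
- **Lever:** I pressed the paddle with the fingers shut and first stopped at a finger height of 72 mm. Force and picture there suggested the paddle was slightly high. I raised the fingers to 119 mm, where they were still touching the paddle, then pressed down again and stopped at 68 mm.
- **Final lever readings:** The three checks differ a little. The finger height puts the paddle about 0.03 rad below level. The picture puts it about 0.04 rad above level. The upward force averaged 7.4 N, close to what a level paddle should need. All are inside the 0.08 rad allowed.
- **Bystanders:** I did not touch any of the other things on purpose, but I did not measure their positions again at the end.

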